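# Click a 96-well plate home in its bench dock

### The job

The white 96-well plate lying loose on the mat has to sit in the blue bench dock so that it cannot skid while it is being pipetted. With the fingertips nudge it into line with the dock's open mouth, then push it in along the mat until it is home at the rear stop and both spring catches have snapped out behind it. Do not lift the plate off the mat, and leave the timer and the two small vials standing where they are.

Things in the scene. Friction and masses are not known exactly. Their poses are not given: they have to be found in the camera images.
- plate: the loose white 96-well plate lying flat on the mat before the dock's mouth (not the two stacked ones farther back): a block 85.5 mm along its x, 127.8 along its y, 14.4 high, about 0.06 kg. Origin at the centre of its underside, z up. It goes in with a long side leading, either one. It starts wholly outside the mouth, up to 5 cm off the centre line and up to 0.3 rad askew. It slides on the mat.
- dock: the blue plate dock (slippery anodised rails), fixed to the mat: a U of rails 12 mm high, open floor. Origin on the mat where a home plate's origin lies; x points from the mouth into the dock to the rear stop, y to its left, z up. Side guide faces at y = +-65.5 mm (1.6 mm clearance a side) from x = -42 to +44 mm; the rails reach from x = -78 to +60 mm, outer faces at y = +-83 mm.
- mouth (a point): middle of the dock's open mouth at mat level, 78 mm before the dock's origin against its x axis. The gap is 140 mm wide here; from here two spring leaves slant inward to 121 mm between their free tips at dock x = -44 mm.
- stop (a point): middle of the rear stop's face at mat level, at dock x = +44 mm: a plate that touches it has its origin at dock x = +1.3 mm. A home plate has about 2 mm of play between the stop and the leaf tips behind it.
- catch_left (a joint): left spring-steel catch leaf (30 mm long, 9 tall, rooted at the mouth): angle in rad, 0 = sprung fully inward, 0.1 to 0.2 while the plate passes and presses it aside. Its tip presses with 1.5 to 4 N; pushing the plate past both takes about 3 to 10 N. Once the plate's trailing edge has passed the tip it snaps back to 0 behind the plate.
- catch_right (a joint): right catch leaf, mirror image of the left one; same values
- timer: white lab timer lying face up beside the dock, 66 x 62 x 18 mm; origin at the centre of its underside; to be left alone
- red_vial: small upright vial with a red cap beside the dock, 26 mm in diameter, 62 mm high; origin at the centre of its foot; to be left alone
- blue_vial: small upright vial with a blue cap beside the dock, 26 mm in diameter, 62 mm high; origin at the centre of its foot; to be left alone
Mind the look-alikes: they are no part of the job. Leave any brown look-alike of the plate alone.

How it is judged:
By the outcome, as a careful person would: the job done as asked, in the order asked, and still so for the second after the job is handed in, with the robot touching nothing.
It also fails if it takes over 51 s, if anything falls off the work surface, if the arm or the gripper's body presses on something with over 40 N, if the wrist force passes 120 N, or if a joint passes its speed limit or range.

### The arm

A 7-joint arm with a two-finger parallel gripper is mounted at the origin on a cart in front of the work surface, level with it; the furniture and walls round the work are solid. World frame = base frame: x ahead of the robot, y to its left, z up, the work surface at z = 0. Lengths are in m, angles in rad, forces in N, time in s.
With the tool pointing down it reaches from about 0.425 to 0.925 m from the base axis. Payload 6.8 kg.
Tool frame: the origin (TCP) lies at the very end of the fingers, on their centre line; the grasp point (between the pads) lies 19 mm behind it; z points along the fingers, y is the line along which they close (so a half turn about z gives the same grasp; the last joint's range is limited). The gripper opens to 85 mm and grips with 20 to 120 N. Pads are 22 mm wide; open, the fingers measure 114 mm over their backs; the gripper's body (76 mm by 85 mm) begins 54 mm behind the grasp point. The pads swing forward as they close: fully open they stand 13 mm farther back than shut.
Start: joints at [1.104, 0.477, 0.022, 1.555, -0.011, 1.109, -0.083], TCP at [0.237, -0.632, 0.211] pointing down, gripper open.
Joint ranges: [-2.96, 2.96], [-0.34, 2.1], [-1.41, 1.46], [0.24, 2.44], [-1.37, 4.51], [0.17, 1.92], [-2.96, 2.96]. Speed limits (rad/s): [2.39, 2.39, 3.14, 3.14, 3.14, 3.14, 3.14].

### API

Orientations are given as a unit quaternion [w, x, y, z].
In Python, from station import bot gives the robot as it stands. The module is installed in compiled form; this text tells all that it offers.
- The arm moves only by the shell command python3 -m jog 'ROWS' [OPENING] [FORCE]. ROWS is JSON, a list of rows, each a list of 4 numbers: the shift along the tool's x, y, z in cm, then the turn about the tool's z in rad. In form: [[x, y, z, spin], ...]. A call has 1 to 20 rows; each row is the pose to reach, as a shift and turn from the pose commanded when the call began, along the tool's axes at that moment; what a row does not reach only later rows make up. A row lasts 1/12 s, in which the tool goes at most 41.7 mm and 7.16 degrees, less where a joint would pass 70% of its speed; a pose out of reach is approached as far as the arm can. A call with a gripper value outside its range is refused whole. OPENING is the closure, from -1 (fully open) to 1 (shut), set as the call begins (- or left out, the last holds). The fingers move at their own pace and stop on an object; FORCE is the grip in N (left out, the last holds). Time passes only in rows, so rows that repeat a pose let the fingers close. It gives the time, the measured TCP pose, the force, the opening and the grip force at its end, in the units of the state.
- bot.get_obs(): the state, without advancing time (a new reading comes with each control period).
- bot.read_camera(name): name is "scene" or "top"; returns a dict with "pixels" (384x512x3 uint8, red, green, blue), "depth" (384x512 float32, m along the optical axis (not along the pixel's ray), 0 where there is no reading), "fovy" (degrees; the focal length in pixels is half the picture's height over the tangent of half this angle, whatever the lens; pixels are square), "cx", "cy" (the principal point, pixels), "pose" (4x4, takes a point from camera to world coordinates). Camera axes: x right, y down, z forward; pixel columns grow to the right and rows downward; lengths in m; the calibration is good to about 2 mm. A picture is of the moment at which its call begins.
- bot.hand_in(): hands the job in; it is judged then, once.
The state is a dict: "t": time; "q": joint angles; "joint_vel": joint speeds; "joint_torque": joint torques, N m; "eef_pos": TCP position; "tool_rot": TCP orientation; "contact_force": force on the tool from outside, world axes, zero at the start; "torque": the same for the moment, N m; "gripper_width": opening from 0.0 (shut) to 1.0 (fully open); "grasp_force": force on a finger pad.
Only numpy, scipy, OpenCV 4.12 (cv2) and the standard library are available. Lean on these libraries where they do the work, as an engineer would, in place of code of your own. Each camera call takes 0.05 s, during which the arm holds its last target. There are 200 camera calls.

## Working session

There is one attempt and no reset: what is moved stays moved. The work goes in short steps, Python scripts to look and compute and a shell command to move; the robot and the scene stay as the last step left them, time stands still between calls to the robot, and variables do not carry over. Pictures are saved under pics/ and viewed, at most 10 in all, crops included, and the job is handed in when it is done.

```bash
mkdir -p pics; cat > h.py <<'E'
import numpy as np,cv2
from station import bot
def cam(n):
    c=bot.read_camera(n); c['f']=c['pixels'].shape[0]/2/np.tan(np.radians(c['fovy'])/2); return c
def ray(c,u,v,z):
    P=c['pose']; uv=np.atleast_2d(np.c_[u,v]).astype(float)
    d=np.c_[(uv[:,0]-c['cx'])/c['f'],(uv[:,1]-c['cy'])/c['f'],np.ones(len(uv))]@P[:3,:3].T
    o=P[:3,3]; s=(z-o[2])/d[:,2]; return o+d*s[:,None]
def cloud(c):
    h,w=c['depth'].shape; v,u=np.mgrid[:h,:w]; d=c['depth']
    p=np.stack([(u-c['cx'])/c['f']*d,(v-c['cy'])/c['f']*d,d],-1)
    return p@c['pose'][:3,:3].T+c['pose'][:3,3]
def save(c,n): cv2.imwrite('pics/'+n,c['pixels'][:,:,::-1])
E
python3 - <<'E'
from h import *
o=bot.get_obs(); print({k:np.round(v,3) for k,v in o.items()})
ims=[]
for n in('scene','top'):
    c=cam(n); save(c,n+'0.png'); print(n,c['f'],c['cx'],c['cy'],c['pose'].round(3).tolist())
E
```

```text
{'t': np.float64(0.0), 'q': array([ 1.104,  0.478,  0.022,  1.556, -0.012,  1.109, -0.083]), 'joint_vel': array([-0.001,  0.   , -0.   , -0.001,  0.001,  0.   , -0.002]), 'joint_torque': array([-1.0000e-03, -5.9645e+01,  1.6080e+00, -2.8119e+01,  1.3000e-02,
        9.0000e-03, -0.0000e+00]), 'eef_pos': array([ 0.237, -0.631,  0.21 ]), 'tool_rot': array([-0.001,  0.984,  0.178, -0.   ]), 'contact_force': array([-0.367, -0.469,  0.   ]), 'torque': array([ 0.02 , -0.025,  0.015]), 'grasp_force': np.float64(0.0), 'gripper_width': np.float64(0.999)}
scene 385.89609203469973 252.80858417310307 191.80183651847133 [[-0.87, -0.266, 0.416, 0.247], [-0.494, 0.445, -0.747, 0.737], [0.014, -0.855, -0.518, 0.484], [0.0, 0.0, 0.0, 1.0]]
top 409.7809219808093 256.6887854061841 195.50193925496464 [[0.009, -0.998, 0.056, 0.534], [-1.0, -0.011, -0.026, 0.114], [0.026, -0.056, -0.998, 0.911], [0.0, 0.0, 0.0, 1.0]]
```

View pics/scene0.png

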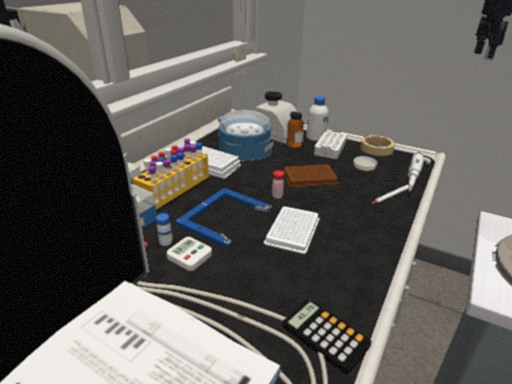

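View pics/top0.png

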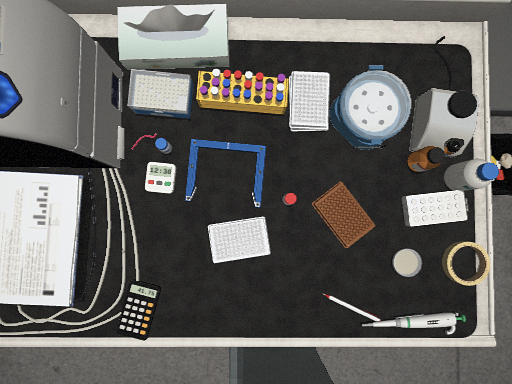

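The top view shows the dock as a blue U with corners at about (190,143) and (265,148), and its mouth opening downward at about (190,197) and (258,203). Plate candidates are the loose white plate (239,240), the white stack (309,100), the brown one (344,214) and the white tube rack (435,208). The plate at (239,240) fits: it is white, single, and lies in front of the mouth. I'll measure it and check it in a crop.

```bash
cat > m.py <<'E'
from h import *
def plate(c,box,z=.0144):
    x0,y0,x1,y1=box; im=c['pixels'].astype(int); m=(im.min(2)>125)&(im.max(2)-im.min(2)<40)
    k=np.zeros(m.shape,np.uint8); k[y0:y1,x0:x1]=m[y0:y1,x0:x1]
    k=cv2.morphologyEx(k,cv2.MORPH_CLOSE,np.ones((3,3)))
    cs,_=cv2.findContours(k,cv2.RETR_EXTERNAL,cv2.CHAIN_APPROX_NONE); q=max(cs,key=cv2.contourArea)[:,0]
    p=ray(c,q[:,0],q[:,1],z)[:,:2]
    r=cv2.minAreaRect((p*1000).astype(np.float32)); b=cv2.boxPoints(r)
    # short axis direction, forward +x
    e=[b[1]-b[0],b[2]-b[1]]; s=min(e,key=np.linalg.norm); s=s*np.sign(s[0]); 
    return np.array(r[0]),sorted(r[1]),np.arctan2(s[1],s[0]),b
E
python3 - <<'E'
from m import *
t=cam('top'); s=cam('scene')
for n,c,b in(('top',t,(195,205,285,275)),('scene',s,(255,200,328,258))):
    r=plate(c,b); print(n,r[0].round(1),np.round(r[1],1),round(r[2],4)); 
    P=cloud(c); print(' depth z top', np.median(P[235:245,225:255,2]) if n=='top' else np.median(P[222:238,285:302,2]))
# two-view height: centroid rays of the plate at different z
for z in(0,.007,.0144,.02): print(z,[plate(c,b,z)[0].round(1) for c,b in((t,(195,205,285,275)),(s,(255,200,328,258)))])
# dock in top
im=cv2.cvtColor(t['pixels'],cv2.COLOR_RGB2HSV); m=((im[...,0]>100)&(im[...,0]<125)&(im[...,1]>130)&(im[...,2]>60)).astype(np.uint8)
m[:130]=0;m[215:]=0;m[:,:180]=0;m[:,275:]=0
P=cloud(t); print('dock z',np.percentile(P[m>0][:,2],[10,50,90]))
v,u=np.nonzero(m); p=ray(t,u,v,.012)[:,:2]*1000
r=cv2.minAreaRect(p.astype(np.float32)); print('dock rect',r, cv2.boxPoints(r).round(1).tolist())
for n,u,v in(('timer',160,178),('bluev',163,145),('redv',290,199)): print(n,ray(t,u,v,.018 if n=='timer' else .062).round(3), P[v,u].round(3))
cr=cv2.resize(t['pixels'][130:280,140:340],(800,600),interpolation=cv2.INTER_CUBIC); cv2.imwrite('pics/crop.png',cr[:,:,::-1])
E
```

```text
top [489.1 129.4] [ 84.5 127. ] 0.1616
 depth z top 0.015880093809768125
scene [483.8 138.7] [ 86.3 143.2] 0.1557
 depth z top 0.015490791275021537
0 [array([488.4, 129.6]), array([491. , 120.3])]
0.007 [array([488.8, 129.5]), array([487.5, 129.2])]
0.0144 [array([489.1, 129.4]), array([483.8, 138.7])]
0.02 [array([489.4, 129.3]), array([480.9, 145.8])]
dock z [0.01064001 0.0129365  0.0150469 ]
dock rect ((634.5150756835938, 160.18560791015625), (166.92652893066406, 137.54916381835938), 85.40052795410156) [[559.2999877929688, 82.5], [696.4000244140625, 71.5], [709.7999877929688, 237.89999389648438], [572.7000122070312, 248.89999389648438]]
timer [[0.62  0.302 0.018]] [0.62  0.302 0.018]
bluev [[0.685 0.288 0.062]] [0.685 0.288 0.063]
redv [[0.576 0.023 0.062]] [0.575 0.023 0.064]
```

View pics/crop.png

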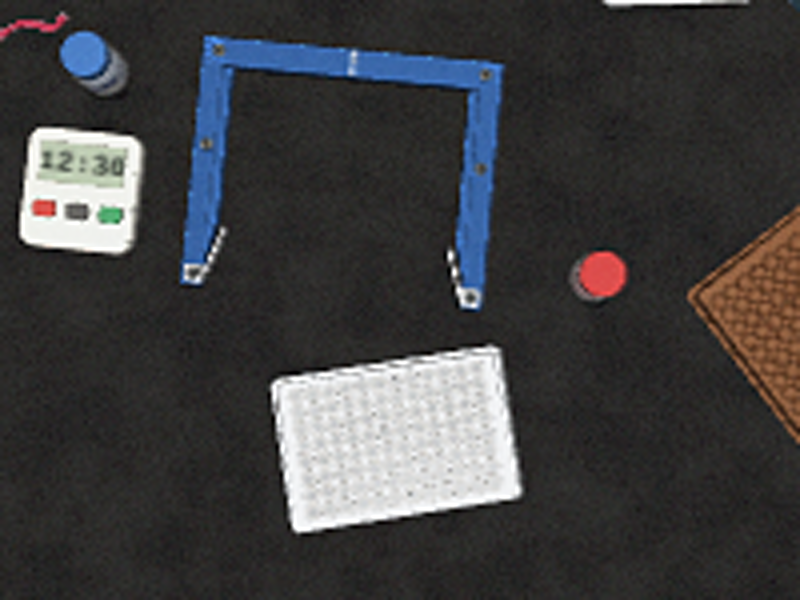

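The crop confirms the single white plate before the dock mouth. The dock origin is at about (0.6435, 0.1595), heading -0.080. In the dock frame the plate is at (-151, -42) mm, yawed +0.24. First I'll push its right side leftward with two fingertips set parallel to the dock's x axis, which shifts and squares it together. Then I'll push it in from behind.

```bash
cat > g.py <<'E'
import sys; from h import *
O=np.array([.6435,.1595]); H=-.080
R=np.array([[np.cos(H),-np.sin(H)],[np.sin(H),np.cos(H)]])
def tool():
    o=bot.get_obs(); w,x,y,z=o['tool_rot']; return o, 2*np.arctan2(y,x)
def go(dx,dy,z,th=None):   # dock-frame target (m), th = tool-x angle in world
    o,t=tool(); d=np.r_[O+R@[dx,dy],z]-o['eef_pos']; c,s=np.cos(t),np.sin(t)
    sp=0 if th is None else (t-th+np.pi)%(2*np.pi)-np.pi
    print('shift cm',(100*np.array([c*d[0]+s*d[1],s*d[0]-c*d[1],-d[2]])).round(2),'spin',round(sp,3),'now dock',(R.T@(o['eef_pos'][:2]-O)).round(4),'z',o['eef_pos'][2].round(4),'th',round(t,3),'F',o['contact_force'].round(1))
if __name__=='__main__': a=[float(v) for v in sys.argv[1:]]; go(*a)
E
python3 g.py -.15 -.145 .11 1.491
```

```text
shift cm [ 46.11 -53.05  10.  ] spin -1.132 now dock [-0.3421 -0.8211] z 0.21 th 0.359 F [-0.5  0.1 -0.6]
```

```bash
python3 -m jog '[[23,-26.5,0,-0.57],[23,-26.5,0,-0.57],[23,-26.5,0,-0.57],[23,-26.5,0,-0.57],[23,-26.5,0,-0.57],[23,-26.5,0,-0.57],[23,-26.5,0,-0.57],[23,-26.5,0,-0.57],[23,-26.5,0,-0.57],[46.1,-53,0,-1.132],[46.1,-53,0,-1.132],[46.1,-53,0,-1.132],[46.1,-53,0,-1.132],[46.1,-53,0,-1.132],[46.1,-53,0,-1.132],[46.1,-53,0,-1.132],[46.1,-53,0,-1.132],[46.1,-53,10,-1.132],[46.1,-53,10,-1.132],[46.1,-53,10,-1.132]]' 0; python3 g.py -.15 -.145 .03 1.491
python3 - <<'E'
from m import *
s=cam('scene'); t=cam('top'); o=bot.get_obs(); print(o['q'].round(2),o['gripper_width'])
cv2.imwrite('pics/a.png',np.hstack([s['pixels'][80:280,160:440],t['pixels'][100:300,130:410]])[:,:,::-1])
E
```

```text
t: 1.87
eef_pos: [0.4805, 0.0275, 0.1069]
tool_rot: [-0.002, 0.734, 0.679, -0.001]
contact_force: [-0.8, -0.9, -0.8]
gripper_width: 0.504
grasp_force: 0.0
shift cm [-0.04  0.19  7.69] spin 0.002 now dock [-0.1519 -0.1446] z 0.1069 th 1.493 F [-0.8 -0.9 -0.8]
[ 0.29  0.35 -0.56  2.07  0.26  0.79 -0.5 ] 0.4993196610829351
```

View pics/a.png

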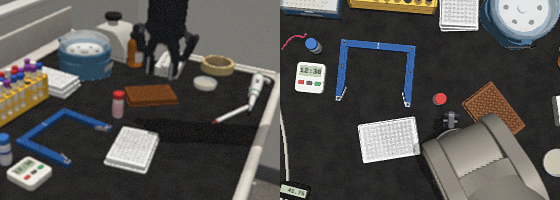

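```bash
python3 -m jog '[[0,0,3,0],[0,0,6,0],[0,0,8,0],[0,0,9,0],[0,0,10,0],[0,0,10,0],[0,0,10,0]]'; python3 g.py -.15 -.145 .0 1.491
python3 - <<'E'
from g import *
for n in('scene','top'):
    c=cam(n);P=cloud(c).reshape(-1,3);e=bot.get_obs()['eef_pos']
    m=(np.abs(P[:,:2]-e[:2]).max(1)<.05)&(P[:,2]<.1); q=P[m]; 
    d=(q[:,:2]-O)@R
    for a in np.arange(-.21,-.09,.01):
        k=(d[:,0]>a)&(d[:,0]<a+.01)&(np.abs(d[:,1]+.145)<.014); print(n,round(a,2),k.sum(),np.sort(q[k][:,2]).round(3)[::max(1,k.sum()//8)] if k.any() else '')
E
```

```text
t: 2.55
eef_pos: [0.4835, 0.026, 0.0115]
tool_rot: [0.0, 0.735, 0.678, 0.0]
contact_force: [-1.0, 0.2, 0.4]
gripper_width: 0.502
grasp_force: 0.0
shift cm [ 0.08 -0.11  1.15] spin -0.001 now dock [-0.1489 -0.1458] z 0.0115 th 1.49 F [-1.   0.2  0.4]
scene -0.21 0 
scene -0.2 58 [-0.001  0.001  0.001  0.002  0.081  0.086  0.092  0.096  0.099]
scene -0.19 99 [-0.001  0.001  0.002  0.054  0.063  0.071  0.081  0.086  0.089]
scene -0.18 169 [-0.001  0.001  0.044  0.054  0.064  0.077  0.087  0.093  0.1  ]
scene -0.17 45 [-0.     0.     0.001  0.001  0.001  0.002  0.002  0.056  0.072]
scene -0.16 30 [-0.001 -0.    -0.     0.001  0.001  0.001  0.001  0.002  0.002  0.002]
scene -0.15 31 [-0.001 -0.001  0.     0.     0.001  0.001  0.001  0.001  0.002  0.002
  0.003]
scene -0.14 30 [-0.    -0.     0.     0.001  0.001  0.001  0.001  0.002  0.002  0.002]
scene -0.13 174 [-0.001  0.001  0.042  0.051  0.059  0.067  0.074  0.085  0.095]
scene -0.12 81 [-0.001  0.     0.001  0.042  0.054  0.066  0.078  0.087  0.097]
scene -0.11 82 [-0.001  0.001  0.001  0.081  0.086  0.09   0.091  0.093  0.099]
scene -0.1 8 [-0.002  0.001  0.001  0.092  0.092  0.094  0.097  0.1  ]
top -0.21 0 
top -0.2 0 
top -0.19 0 
top -0.18 0 
top -0.17 0 
top -0.16 0 
top -0.15 0 
top -0.14 0 
top -0.13 6 [-0.001  0.002  0.002  0.003  0.004  0.004]
top -0.12 30 [-0.002 -0.001  0.     0.     0.001  0.001  0.002  0.003  0.084  0.087]
top -0.11 44 [-0.001  0.     0.001  0.001  0.002  0.088  0.09   0.093  0.098]
top -0.1 0
```

```bash
python3 -m jog '[[0,0,0.2,0],[0,0,0.4,0],[0,0,0.6,0],[0,0,0.8,0],[0,0,0.8,0]]'
python3 - <<'E'
from g import *
c=cam('scene');P=cloud(c).reshape(-1,3);e=bot.get_obs()['eef_pos']
d=(P[:,:2]-O)@R; k=(abs(d[:,0]+.149)<.05)&(abs(d[:,1]+.146)<.02)&(P[:,2]>.005)&(P[:,2]<.04)
print(k.sum()); i=np.argsort(P[k][:,2])[:12]; print(np.c_[d[k],P[k][:,2]][i].round(3))
E
```

```text
t: 3.07
eef_pos: [0.4823, 0.026, 0.0022]
tool_rot: [-0.0, 0.735, 0.678, -0.0]
contact_force: [-0.1, -0.1, -0.2]
gripper_width: 0.5
grasp_force: 0.0
69
[[-0.125 -0.141  0.024]
 [-0.126 -0.149  0.025]
 [-0.127 -0.143  0.026]
 [-0.127 -0.153  0.026]
 [-0.12  -0.135  0.028]
 [-0.172 -0.135  0.028]
 [-0.176 -0.137  0.029]
 [-0.177 -0.141  0.029]
 [-0.127 -0.137  0.029]
 [-0.123 -0.134  0.029]
 [-0.127 -0.142  0.029]
 [-0.175 -0.135  0.029]]
```

```bash
python3 -m jog '[[0,0,0.15,0],[0,0,0.3,0],[0,0,0.3,0]]'; python3 -m jog '[[0,0,0.15,0],[0,0,0.3,0],[0,0,0.3,0]]'
python3 - <<'E'
from m import *
s=cam('scene'); cv2.imwrite('pics/b.png',cv2.resize(s['pixels'][140:260,260:420],(800,600),interpolation=cv2.INTER_CUBIC)[:,:,::-1])
E
```

```text
t: 3.37
eef_pos: [0.4824, 0.0261, -0.0007]
tool_rot: [-0.0, 0.735, 0.678, -0.0]
contact_force: [0.2, -0.6, 0.4]
gripper_width: 0.504
grasp_force: 0.0
t: 3.62
eef_pos: [0.4824, 0.026, -0.0037]
tool_rot: [-0.0, 0.735, 0.678, -0.0]
contact_force: [0.3, 0.4, -0.3]
gripper_width: 0.503
grasp_force: 0.0
```

View pics/b.png

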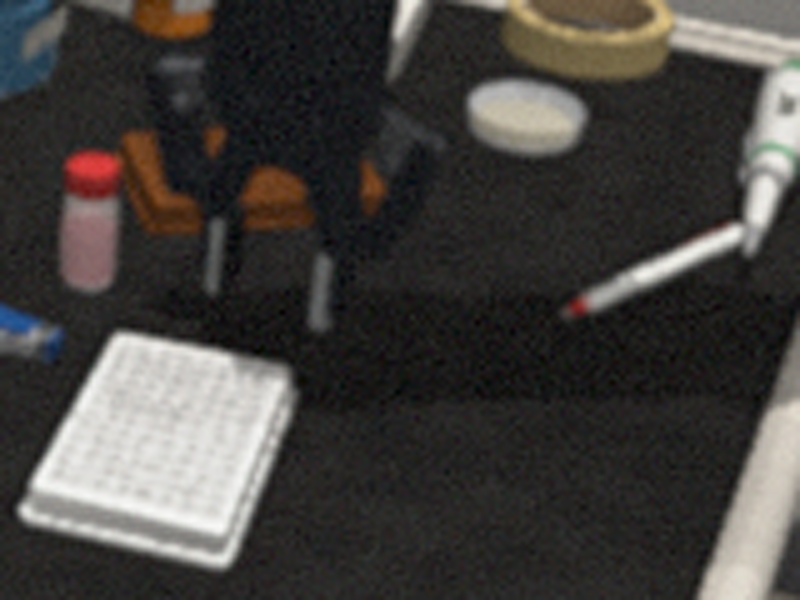

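```bash
python3 -m jog '[[0,0,0.1,0],[0,0,0.2,0],[0,0,0.2,0]]'; python3 -m jog '[[0,0,0.1,0],[0,0,0.2,0],[0,0,0.2,0]]'
python3 - <<'E'
from g import *
c=cam('scene')
for u,v in((324,205.5),(302.5,198)): print([ (np.r_[(ray(c,u,v,z)[0,:2]-O)@R]).round(3).tolist() for z in(0,.005,.01)])
E
```

```text
t: 3.92
eef_pos: [0.4825, 0.0261, -0.0055]
tool_rot: [-0.0, 0.735, 0.678, -0.0]
contact_force: [-0.5, -0.6, 0.3]
gripper_width: 0.499
grasp_force: 0.0
t: 4.17
eef_pos: [0.4825, 0.0261, -0.0076]
tool_rot: [-0.0, 0.735, 0.678, -0.0]
contact_force: [-0.4, -0.9, 0.0]
gripper_width: 0.5
grasp_force: 0.0
[[-0.166, -0.166], [-0.169, -0.159], [-0.172, -0.151]]
[[-0.11, -0.166], [-0.114, -0.159], [-0.117, -0.152]]
```

```bash
python3 -m jog '[[0,0,0.1,0],[0,0,0.2,0],[0,0,0.2,0]]'; python3 -m jog '[[0,0,0.1,0],[0,0,0.1,0]]';python3 -m jog '[[0,0,0.1,0],[0,0,0.1,0]]'; python3 g.py -.15 -.076 -.0095
```

```text
t: 4.47
eef_pos: [0.4825, 0.0261, -0.0096]
tool_rot: [-0.0, 0.735, 0.678, -0.0]
contact_force: [-0.2, -0.1, -0.0]
gripper_width: 0.502
grasp_force: 0.0
t: 4.63
eef_pos: [0.4825, 0.0261, -0.0105]
tool_rot: [-0.0, 0.735, 0.678, -0.0]
contact_force: [-0.1, 0.3, 0.4]
gripper_width: 0.497
grasp_force: 0.0
t: 4.8
eef_pos: [0.4825, 0.0261, -0.0115]
tool_rot: [-0.0, 0.735, 0.678, -0.0]
contact_force: [-0.4, -1.1, -0.3]
gripper_width: 0.5
grasp_force: 0.0
shift cm [ 6.99 -0.02 -0.2 ] spin 0 now dock [-0.1498 -0.1459] z -0.0115 th 1.491 F [-0.4 -1.1 -0.3]
```

```bash
python3 -m jog '[[0.6,0,0,0],[1.2,0,0,0],[1.8,0,0,0],[2.2,0,0,0],[2.6,0,0,0],[3,0,0,0],[3.4,0,0,0],[3.8,0,0,0],[4.2,0,0,0],[4.6,0,0,0],[5,0,0,0],[5,0,0,0]]'; python3 g.py -.15 -.076 -.0115
cat > w.py <<'E'
from m import *; import sys; from g import O,R,H
c=cam(sys.argv[1]); b=tuple(int(v) for v in sys.argv[2:6])
r=plate(c,b); print('plate dock mm',((r[0]/1000-O)@R*1000).round(1),np.round(r[1],1),'yaw',round(r[2]-H,3)); print(((r[3]/1000-O)@R*1000).round(1).tolist())
if len(sys.argv)>6: cv2.imwrite('pics/'+sys.argv[6],np.hstack([c['pixels'][120:320,130:400],cam('scene')['pixels'][140:340,160:420]])[:,:,::-1])
E
python3 w.py top 180 205 285 280 c.png
```

```text
t: 5.8
eef_pos: [0.4868, 0.0771, -0.0113]
tool_rot: [-0.0, 0.734, 0.679, 0.0]
contact_force: [0.5, -0.2, 0.2]
gripper_width: 0.503
grasp_force: 0.0
shift cm [ 1.86 -0.03  0.02] spin 0 now dock [-0.1497 -0.0946] z -0.0113 th 1.492 F [ 0.5 -0.2  0.2]
plate dock mm [-144.1  -15.8] [ 84.4 126.5] yaw 0.137
[[-194.5, 41.0], [-177.2, -84.3], [-93.6, -72.7], [-110.9, 52.6]]
```

View pics/c.png

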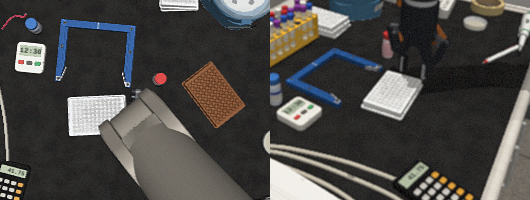

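The plate now sits at dock (-144, -16) mm with yaw 0.14. In the picture the fingers press its right side and nothing else has moved. I'll keep pushing the same way.

```bash
python3 -m jog '[[0.4,0,0,0],[0.8,0,0,0],[1.2,0,0,0],[1.6,0,0,0],[2,0,0,0],[2,0,0,0]]'; python3 g.py -.15 -.076 -.0115; python3 w.py top 180 205 285 280
```

```text
t: 6.4
eef_pos: [0.4884, 0.0972, -0.0113]
tool_rot: [-0.0, 0.734, 0.679, 0.0]
contact_force: [0.4, 0.3, 0.2]
gripper_width: 0.497
grasp_force: 0.0
shift cm [-0.15 -0.03  0.02] spin 0 now dock [-0.1497 -0.0745] z -0.0113 th 1.492 F [0.4 0.3 0.2]
plate dock mm [-138.2   -2. ] [ 84.3 132.9] yaw 0.044
[[-177.4, -70.3], [-93.2, -66.6], [-99.1, 66.2], [-183.3, 62.5]]
```

```bash
python3 -m jog '[[-1,0,0,0],[-3,0,0,0],[-3,0,-3,0],[-3,0,-6,0],[-3,0,-6,0]]'; python3 g.py -.21 0 .06 -.08; python3 w.py top 180 205 285 280
```

```text
t: 6.87
eef_pos: [0.4887, 0.0652, 0.0527]
tool_rot: [0.002, 0.735, 0.678, 0.003]
contact_force: [0.2, 1.0, -0.8]
gripper_width: 0.504
grasp_force: 0.0
shift cm [10.62 -6.34 -0.73] spin 1.569 now dock [-0.1468 -0.1063] z 0.0527 th 1.489 F [ 0.2  1.  -0.8]
plate dock mm [-138.4    1.1] [ 84.3 126.8] yaw 0.044
[[-177.7, -64.1], [-93.5, -60.4], [-99.1, 66.2], [-183.3, 62.5]]
```

```bash
python3 -m jog '[[2,-1.2,-1.5,0.12],[4,-2.4,-1.5,0.24],[6,-3.6,-1.5,0.36],[8,-5,-1.5,0.48],[10.6,-6.3,-1.5,0.6],[10.6,-6.3,-1.5,0.72],[10.6,-6.3,-1.5,0.84],[10.6,-6.3,-1.5,0.96],[10.6,-6.3,-1.5,1.08],[10.6,-6.3,-1.5,1.2],[10.6,-6.3,-1.5,1.32],[10.6,-6.3,-1.5,1.44],[10.6,-6.3,-1.5,1.569],[10.6,-6.3,-1.5,1.569],[10.6,-6.3,-1.5,1.569]]'; python3 g.py -.21 0 -.0115 -.08; python3 -c "
from h import *;print(bot.get_obs()['q'].round(2))"
```

```text
t: 8.17
eef_pos: [0.4311, 0.1759, 0.063]
tool_rot: [0.001, 0.999, -0.038, -0.0]
contact_force: [0.1, 0.2, 0.3]
gripper_width: 0.498
grasp_force: 0.0
shift cm [ 0.31 -0.06  7.45] spin 0.005 now dock [-0.2131 -0.0006] z 0.063 th -0.075 F [0.1 0.2 0.3]
[-0.36  0.36 -0.19  2.16  0.11  0.63 -2.28]
```

```bash
python3 -m jog '[[0.1,0,3.5,0.005],[0.2,0,6,0.005],[0.3,0,7,0.005],[0.3,0,7.4,0.005],[0.3,0,7.4,0.005],[0.8,0,7.4,0.005],[1.3,0,7.4,0.005],[1.7,0,7.4,0.005],[2.1,0,7.4,0.005],[2.5,0,7.4,0.005],[2.9,0,7.4,0.005],[3.3,0,7.4,0.005],[3.6,0,7.4,0.005],[3.6,0,7.4,0.005]]'; python3 g.py -.05 0 -.0115 -.08; python3 w.py top 180 195 285 272 d.png
```

```text
t: 9.33
eef_pos: [0.4677, 0.1742, -0.0098]
tool_rot: [-0.0, 0.999, -0.042, 0.0]
contact_force: [-3.0, -0.0, 6.7]
gripper_width: 0.498
grasp_force: 3.3
shift cm [12.64  0.02  0.17] spin -0.003 now dock [-0.1764  0.0006] z -0.0098 th -0.083 F [-3.  -0.   6.7]
plate dock mm [-122.5   -0.8] [ 83.5 126.7] yaw 0.007
[[-163.8, -64.4], [-80.3, -63.9], [-81.2, 62.8], [-164.6, 62.3]]
```

View pics/d.png

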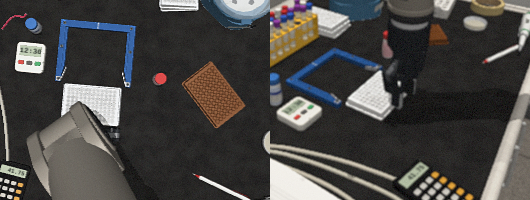

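The plate is square before the mouth (y -0.8 mm, yaw 0.007). The fingertips brush the mat (Fz 6.7 N), so I'll raise them 3 mm and push in.

```bash
python3 -m jog '[[0,0,-0.3,0],[0.4,0,-0.3,0],[0.8,0,-0.3,0],[1.2,0,-0.3,0],[1.6,0,-0.3,0],[2,0,-0.3,0],[2.4,0,-0.3,0],[2.8,0,-0.3,0],[3.2,0,-0.3,0],[3.6,0,-0.3,0],[4,0,-0.3,0],[4,0,-0.3,0]]'; python3 g.py -.05 0 -.0095 -.08; python3 w.py top 180 165 285 262
```

```text
t: 10.43
eef_pos: [0.5083, 0.1704, -0.0073]
tool_rot: [-0.0, 0.999, -0.042, 0.0]
contact_force: [0.1, -1.1, 0.0]
gripper_width: 0.499
grasp_force: 0.0
shift cm [ 8.56 -0.02  0.22] spin -0.004 now dock [-1.356e-01  1.000e-04] z -0.0073 th -0.084 F [ 0.1 -1.1  0. ]
plate dock mm [-131.1  -20.8] [ 34.1 100.5] yaw -0.932
[[-181.6, -37.0], [-161.3, -64.4], [-80.6, -4.5], [-100.9, 22.9]]
```

```bash
cat > e.py <<'E'
from g import *
# plate by brightness in dock interior: leading edge x at several y, side edges near the lead
def edges(n):
    c=cam(n); v,u=np.mgrid[:384,:512]; p=ray(c,u.ravel(),v.ravel(),.0144)[:,:2]; d=((p-O)@R*1000); im=c['pixels'].reshape(-1,3).astype(int)
    w=(im.min(1)>140)&(im.max(1)-im.min(1)<40)
    for y in(-50,-30,-10,10,30,50):
        k=w&(abs(d[:,1]-y)<6)&(d[:,0]>-170)&(d[:,0]<50); print(n,y,'x',np.percentile(d[k,0],[1,99]).round(1) if k.any() else None,k.sum())
edges('top'); edges('scene')
E
python3 e.py
```

```text
top -50 x [-158.5  -80.7] 121
top -30 x [-147.8  -82. ] 110
top -10 x [-140.6  -81.5] 46
top 10 x None 0
top 30 x [-114.1 -104.9] 11
top 50 x [-128.9  -81.4] 14
scene -50 x [-162.   -90.7] 50
scene -30 x [-168.6 -145.7] 33
scene -10 x [-169.9 -111.4] 46
scene 10 x [-163.6  -83.9] 78
scene 30 x [-161.7  -84.6] 114
scene 50 x [-163.1  -85.3] 144
```

The plate's leading edge is still at -81 mm, so the tips slid over the top. When half open they stand about 20 mm behind the TCP. I'll lift, go back and feel for the mat first.

```bash
python3 -m jog '[[0,0,-2,0],[0,0,-4,0],[-3,0,-4,0],[-6,0,-4,0],[-7,0,-4,0],[-7,0,-3,0],[-7,0,0,0],[-7,0,0.5,0],[-7,0,0.5,0]]'; for i in 1; do python3 -m jog '[[0,0,0.1,0],[0,0,0.2,0],[0,0,0.2,0]]';  python3 -m jog '[[0,0,0.1,0],[0,0,0.2,0],[0,0,0.2,0]]'; python3 -m jog '[[0,0,0.1,0],[0,0,0.2,0],[0,0,0.2,0]]'; done; python3 e.py; python3 g.py -.2 0 -.017 -.08
```

```text
t: 11.33
eef_pos: [0.4365, 0.1755, -0.0141]
tool_rot: [0.001, 0.999, -0.042, -0.002]
contact_force: [-0.4, 0.3, 0.5]
gripper_width: 0.5
grasp_force: 0.0
t: 11.58
eef_pos: [0.4383, 0.1765, -0.0138]
tool_rot: [-0.0, 0.999, -0.042, 0.001]
contact_force: [-0.6, -0.7, -0.8]
gripper_width: 0.5
grasp_force: 0.0
t: 11.83
eef_pos: [0.4377, 0.1764, -0.0162]
tool_rot: [-0.0, 0.999, -0.042, 0.0]
contact_force: [0.0, -0.3, -0.1]
gripper_width: 0.502
grasp_force: 0.0
t: 12.08
eef_pos: [0.4374, 0.1763, -0.0185]
tool_rot: [0.0, 0.999, -0.042, -0.0]
contact_force: [0.2, -0.7, 0.6]
gripper_width: 0.499
grasp_force: 0.0
top -50 x [-163.5  -81. ] 211
top -30 x [-163.1  -82.2] 211
top -10 x [-163.   -81.8] 216
top 10 x [-164.3  -81.4] 217
top 30 x [-163.4  -81.4] 211
top 50 x [-163.6  -82.5] 211
scene -50 x [-133.3  -84.2] 77
scene -30 x [-145.3  -83.9] 97
scene -10 x [-159.7  -83.8] 130
scene 10 x [-165.   -84.3] 151
scene 30 x [-169.4  -84.3] 161
scene 50 x [-169.2  -84.9] 168
shift cm [ 0.68  0.03 -0.15] spin -0.003 now dock [-0.2068  0.0003] z -0.0185 th -0.083 F [-0.2  0.7  0.7]
```

```bash
python3 -m jog '[[0.6,0,0,0],[1.2,0,0,0],[1.8,0,0,0],[2.4,0,0,0],[2.8,0,0,0],[3.2,0,0,0],[3.6,0,0,0],[4,0,0,0],[4.4,0,0,0],[4.8,0,0,0],[5.2,0,0,0]]'; python3 e.py; python3 g.py -.05 0 -.0185 -.08
```

```text
t: 13.1
eef_pos: [0.4896, 0.172, -0.0184]
tool_rot: [0.0, 0.999, -0.042, -0.0]
contact_force: [-0.9, 0.9, 0.5]
gripper_width: 0.499
grasp_force: 0.3
top -50 x [-141.6  -58.4] 212
top -30 x [-169.5  -58.2] 213
top -10 x [-166.8  -59. ] 171
top 10 x [-90.4 -57.8] 85
top 30 x [-102.2  -58.3] 77
top 50 x [-135.4  -58.5] 140
scene -50 x [-110.7  -57.6] 17
scene -30 x [-125.7  -58.6] 39
scene -10 x [-98.3 -59.5] 62
scene 10 x [-125.8  -59.1] 104
scene 30 x [-138.7  -59.4] 147
scene 50 x [-148.1  -59.7] 168
shift cm [10.38 -0.02  0.02] spin -0.004 now dock [-0.1538  0.0002] z -0.0183 th -0.084 F [-0.8 -0.4  0.7]
```

Pushing works now: the leading edge is square at -58 mm. I'll go on past the leaves.

```bash
python3 -m jog '[[0.4,0,0,0],[0.8,0,0,0],[1.2,0,0,0],[1.6,0,0,0],[2,0,0,0],[2.4,0,0,0],[2.8,0,0,0],[3.2,0,0,0],[3.6,0,0,0],[4,0,0,0]]'; python3 e.py;  python3 -m jog '[[0.4,0,0,0],[0.8,0,0,0],[1.2,0,0,0],[1.6,0,0,0],[2,0,0,0],[2.4,0,0,0],[2.8,0,0,0],[3.2,0,0,0],[3.6,0,0,0]]'; python3 e.py; python3 g.py -.05 0 -.0185 -.08
```

```text
t: 14.03
eef_pos: [0.5295, 0.1686, -0.0184]
tool_rot: [0.0, 0.999, -0.042, -0.0]
contact_force: [-2.2, 0.9, -1.2]
gripper_width: 0.5
grasp_force: 1.0
top -50 x [-119.7  -18.8] 209
top -30 x [-110.3  -18.8] 178
top -10 x [-101.5  -18.4] 102
top 10 x [-29.9 -18.3] 23
top 30 x [-79.3 -19.1] 33
top 50 x [-94.4 -18.8] 90
scene -50 x [-65.1 -65.1] 1
scene -30 x [-79.7 -19.3] 28
scene -10 x [-81.2 -19.9] 51
scene 10 x [-86.8 -19.3] 96
scene 30 x [-98.2 -19.4] 135
scene 50 x [-108.2  -19.4] 152
t: 14.88
eef_pos: [0.5654, 0.1656, -0.0184]
tool_rot: [0.0, 0.999, -0.042, -0.0]
contact_force: [-3.0, 0.7, 2.2]
gripper_width: 0.502
grasp_force: 1.8
top -50 x [-62.5  16.7] 171
top -30 x [-51.2  16.9] 139
top -10 x [-44.   16.7] 42
top 10 x None 0
top 30 x [-23.7  15.2] 25
top 50 x [-38.3  16.8] 51
scene -50 x None 0
scene -30 x [-57.7  15.7] 22
scene -10 x [-14.   17.3] 39
scene 10 x [-49.5  16. ] 86
scene 30 x [-63.2  17.1] 130
scene 50 x [-73.4  17.7] 149
shift cm [ 2.72 -0.02  0.02] spin -0.004 now dock [-0.0772 -0.0001] z -0.0183 th -0.084 F [ 0.4 -0.3 -0.2]
```

```bash
python3 -m jog '[[0.3,0,0,0],[0.6,0,0,0],[0.9,0,0,0],[1.2,0,0,0],[1.5,0,0,0],[1.8,0,0,0],[2.1,0,0,0],[2.4,0,0,0],[2.4,0,0,0]]'; python3 -m jog '[[0.1,0,0,0],[0.2,0,0,0],[0.2,0,0,0]]'; python3 e.py; python3 g.py -.05 0 -.0185 -.08
```

```text
t: 15.73
eef_pos: [0.5896, 0.1636, -0.0185]
tool_rot: [-0.0, 0.999, -0.042, 0.0]
contact_force: [-0.9, 0.3, 0.5]
gripper_width: 0.499
grasp_force: 0.9
t: 15.98
eef_pos: [0.5896, 0.1636, -0.0186]
tool_rot: [0.0, 0.999, -0.041, -0.001]
contact_force: [-6.6, 1.1, 3.5]
gripper_width: 0.503
grasp_force: 3.0
top -50 x [-22.7  41.2] 134
top -30 x [-11.2  41.3] 100
top -10 x [-1.6 13.5] 23
top 10 x None 0
top 30 x [13.7 29.1] 20
top 50 x [ 2.7 36.6] 16
scene -50 x None 0
scene -30 x [-35.2  37.8] 19
scene -10 x [13.3 39.6] 31
scene 10 x [-25.4  40.4] 81
scene 30 x [-39.6  40.4] 122
scene 50 x [-50.6  39.8] 143
shift cm [ 0.4  -0.02 -0.01] spin -0.003 now dock [-0.054  -0.0002] z -0.0186 th -0.083 F [-6.6 -0.4  3.7]
```

```bash
python3 -m jog '[[0.1,0,0,0],[0.2,0,0,0],[0.2,0,0,0]]'; python3 -m jog '[[0.1,0,0,0],[0.2,0,0,0],[0.2,0,0,0]]';  python3 g.py -.05 0 -.0185 -.08
```

```text
t: 16.33
eef_pos: [0.5896, 0.1637, -0.0188]
tool_rot: [0.001, 0.999, -0.041, -0.003]
contact_force: [-11.7, -0.2, 7.1]
gripper_width: 0.498
grasp_force: 5.4
t: 16.58
eef_pos: [0.5895, 0.1637, -0.019]
tool_rot: [0.001, 0.999, -0.041, -0.005]
contact_force: [-14.4, 1.1, 11.0]
gripper_width: 0.5
grasp_force: 7.8
shift cm [ 0.41 -0.02 -0.05] spin -0.001 now dock [-0.0541 -0.0002] z -0.019 th -0.081 F [-14.4   1.1  11. ]
```

The plate is against something firm (14 N with no motion). I'll back off and look.

```bash
python3 -m jog '[[-1.5,0,0,0],[-4,0,0,0],[-5,0,-3,0],[-7,0,-7,0],[-11,0,-9,0],[-15,0,-9,0],[-15,0,-9,0]]'; python3 e.py
python3 - <<'E'
from g import *
t=cam('top')
cv2.imwrite('pics/e.png',cv2.resize(t['pixels'][130:225,165:295],(800,585),interpolation=cv2.INTER_CUBIC)[:,:,::-1])
E
python3 g.py -.05 0 -.0185 -.08; python3 w.py top 192 147 262 210
```

```text
t: 17.17
eef_pos: [0.4398, 0.1759, 0.0725]
tool_rot: [0.0, 0.999, -0.04, -0.001]
contact_force: [-0.6, -0.2, -0.6]
gripper_width: 0.497
grasp_force: 0.0
top -50 x [-40.9  41.1] 203
top -30 x [-40.7  39.9] 205
top -10 x [-41.7  39.8] 205
top 10 x [-41.7  40.2] 207
top 30 x [-41.5  40.5] 208
top 50 x [-41.1  40.9] 207
scene -50 x [-40.3  38.2] 102
scene -30 x [-51.8  38.5] 119
scene -10 x [-52.2  38.8] 127
scene 10 x [-52.1  40. ] 132
scene 30 x [-51.7  41.1] 137
scene 50 x [-51.9  39.8] 146
shift cm [14.77  0.02  9.07] spin -0.003 now dock [-0.1977  0.0006] z 0.0722 th -0.083 F [0.2 0.6 0.5]
plate dock mm [-11.5   2.9] [106.2 130.3] yaw 0.002
[[-64.5, -62.4], [41.7, -62.2], [41.5, 68.1], [-64.7, 67.9]]
```

View pics/e.png

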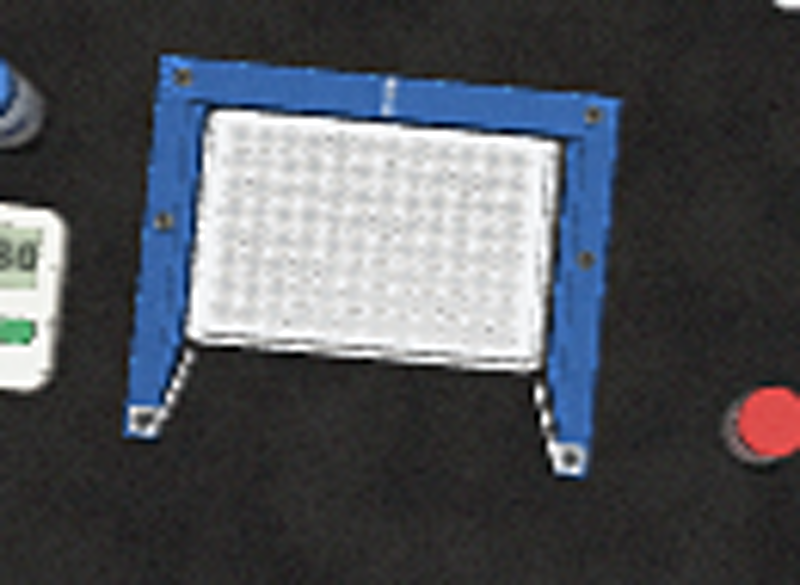

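```bash
python3 - <<'E'
from g import *
c=cam('top'); ims={'before':cv2.imread('pics/top0.png')[:,:,::-1],'after':c['pixels']}
v,u=np.mgrid[:384,:512]; d=((ray(c,u.ravel(),v.ravel(),.009)[:,:2]-O)@R*1000)
for n,im in ims.items():
    im=im.reshape(-1,3).astype(int); w=(im.min(1)>95)&(im.max(1)-im.min(1)<70)
    for s in(1,-1):
        o=[]
        for x in range(-72,-42,4):
            k=w&(abs(d[:,0]-x)<2.5)&(s*d[:,1]>50)&(s*d[:,1]<78)
            o.append((x,round(float(np.average(d[k,1],weights=im[k].min(1))),1) if k.any() else None,int(k.sum())))
        print(n,'L' if s>0 else 'R',o)
E
```

```text
before L [(-72, 73.7, 5), (-68, 72.9, 6), (-64, 68.1, 3), (-60, 67.2, 6), (-56, 66.1, 4), (-52, 65.2, 2), (-48, 63.1, 3), (-44, 62.8, 2)]
before R [(-72, -72.5, 8), (-68, -72.6, 10), (-64, -68.3, 2), (-60, -66.2, 3), (-56, -65.9, 3), (-52, -63.2, 3), (-48, -63.1, 5), (-44, -62.2, 1)]
after L [(-72, 73.7, 5), (-68, 72.9, 6), (-64, 68.1, 3), (-60, 67.2, 6), (-56, 66.1, 4), (-52, 64.8, 3), (-48, 63.1, 3), (-44, 61.8, 3)]
after R [(-72, -72.5, 8), (-68, -72.6, 10), (-64, -68.3, 2), (-60, -66.2, 3), (-56, -65.9, 3), (-52, -63.2, 3), (-48, -63.1, 5), (-44, -58.5, 3)]
```

Both leaf profiles match their rest shape exactly, so the catches have snapped out behind the plate. The robot is clear, so I'm handing in.

```bash
python3 -c "
from station import bot; print(bot.hand_in())"
```

```text
the job is handed in; nothing more can be done
None
```

The plate is in the dock against the rear stop with both spring catches snapped out behind it, the job is handed in at about 17 s, and the timer and both vials were never touched; on the first push from behind, the fingertips slid over the plate's top without shifting it.

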